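# Front the clipboard on the storeroom shelf

## Robot

A 7-joint arm with a two-finger parallel gripper is mounted at the origin on the work surface. World frame = base frame: x ahead of the robot, y to its left, z up, the work surface at z = 0. Lengths are in m, angles in rad, forces in N, time in s.
With the tool pointing down it reaches from about 0.35 to 0.9 m from the base axis. Payload 8.1 kg.
Tool frame: the origin (TCP) lies at the very end of the fingers, on their centre line; the grasp point (between the pads) lies 19 mm behind it (arm.grasp_offset is the distance from the TCP to the grasp point, in m); z points along the fingers, y is the direction in which the jaws open and shut (so a half turn about z gives the same grasp; the last joint's range is limited). The gripper opens to 92 mm and grips with 3 to 60 N. Pads are 19 mm wide; open, the fingers measure 130 mm over their backs; the gripper's body (75 mm by 190 mm) begins 47 mm behind the grasp point.
Start: joints at [-1.327, 0.434, 0.025, 1.573, -0.012, 1.134, -0.075], TCP at [0.212, 0.588, 0.227] pointing down, gripper open.
Joint ranges: [-2.62, 2.62], [-0.44, 2.09], [-1.27, 1.32], [0.08, 2.57], [-1.32, 4.46], [0.12, 2], [-2.74, 2.74]. Speed limits (rad/s): [2.22, 2.22, 3.01, 3.01, 3.14, 3.14, 3.14].

## Interface

Orientations are given as a rotation vector (axis times angle).
In Python, from cell import arm, eyes, workorder gives the robot as it stands.
- The arm moves only by the shell command python3 -m inch 'ROWS' [FORCE]. ROWS is JSON, a list that holds one entry, the list of rows, each a list of 5 numbers: the closure, from 0 (fully open) to 1 (shut), then the shift along the tool's x, y, z in mm, then the turn about the tool's z in degrees. A call has 1 to 12 rows; each row shifts and turns the pose as measured when the row begins, along the tool's axes as they then stand; what a row does not reach is not made up. A row lasts 1/10 s, in which the tool goes at most 50 mm and 8.59 degrees, less where a joint would pass 70% of its speed; a pose out of reach is approached as far as the arm can. A call with a gripper value outside its range is refused whole. The fingers move at their own pace and stop on an object; FORCE is the grip in N (left out, the last holds). Time passes only in rows, so rows that do not move let the fingers close. It gives the time, the measured TCP pose, the force and the opening at its end, in the units of the state.
- arm.observe(): the state, without advancing time (a new reading comes with each control period).
- eyes.get_image(name): name is "scene" or "side" or "wrist"; returns a dict with "frame" (400x640x3 uint8, blue, green, red), "intrinsics" (3x3 intrinsics, pixels), "rvec" (rotation vector, rad) and "tvec" (3), from world to camera coordinates, as OpenCV has them; the wrist camera has in their place "T_tool_cam" (4x4, takes a point from camera to tool coordinates, whose origin is the TCP and whose axes are the flange's). Camera axes: x right, y down, z forward; pixel columns grow to the right and rows downward; lengths in m; the calibration is good to about 2 mm. A picture is of the moment at which its call begins: read the wrist's pose just before it. There is no depth.
- workorder.sign_off(): hands the job in, once; it reports no verdict.
The state is a dict: "clock": time; "joints": joint angles; "dq": joint speeds; "joint_efforts": joint torques, N m; "position": TCP position; "ee_rot": TCP orientation; "force": force on the tool from outside, world axes, zero at the start; "ft_torque": the same for the moment, N m; "width": opening from 0.0 (shut) to 1.0 (fully open).
Only numpy, scipy, OpenCV 4.12 (cv2) and the standard library are available. Lean on these libraries where they do the work, as an engineer would, in place of code of your own. Each camera call takes 0.05 s, during which the arm holds its last target.

## Task

On the low steel shelf, slide the clipboard out towards the robot with the fingertips until its plain end sticks out about 50 mm past the shelf's front edge, squared to that edge, so that the next picker can get a thumb over it and fingers under it. Do not pick it up or tip it, only push or drag it along the shelf; leave everything else on the shelf where it is, and come clear when done.

Things in the scene. Friction and masses are not known exactly. Their poses are not given: they have to be found in the camera images.
- shelf: Fixed low shelf of bare galvanised sheet on slotted-angle legs, on the bench: 840 mm wide, 420 mm deep, flat top 120 mm above the bench, no raised lip. Origin at bench height below the middle of its front edge (the long edge nearest the robot); x points from the front edge to the back edge, away from the robot, y left along the edge, z up.
- shelf_edge (a point): Middle of the shelf's front edge, on its top surface; axes as the shelf's (x inwards from the edge, y along it). A point at negative x in this frame is past the edge, in the air.
- clipboard: Loose clipboard lying flat, clip end to the back: brown hardboard 220 mm long (x) by 155 mm wide (y) by 4 mm, about 0.18 kg. Origin at the centre of its underside; x points from the plain front end to the clip end, z up. Starts wholly on the shelf, front end about 15 to 50 mm behind the edge, turned up to 0.2 rad, at the left, middle or right; plain board and exercise books lie in the other two places.
- clipboard_front (a point): Middle of the clipboard's plain front edge, on its underside (x = -110 mm in the clipboard's frame). The overhang is how far this lies past the shelf's front edge.
- clip_back (a point): Middle of the flat back face of the steel clip, flush with the board's back edge (clipboard x = +110 mm, 12 mm above its underside). The clip is rigid, 110 mm wide in y, from x = +60 to +110 mm; its upright back flange reaches from 4 to 20 mm above the shelf and may be pushed. At least 40 mm of bare shelf lies behind it.
- plain_board: Bystander: loose hardboard of the same brown, 220 x 155 x 4 mm, without a clip. Origin at the centre of its underside, x along it.
- exercise_books: Bystander: pile of four exercise books, 210 mm (x) by 148 mm (y), 28 mm high. Origin at the centre of its underside.
- glue_bottle: Bystander: upright white glue bottle, 38 mm across, 115 mm high, at the back of the shelf. Origin at the centre of its underside.
- tape_roll: Bystander: roll of brown packing tape lying flat, 90 mm across, 48 mm high, at the back of the shelf. Origin at the centre of its underside.
- pencil_box: Bystander: flat carton of pencils 50 x 185 x 20 mm (x, y, z), at the back of the shelf. Origin at the centre of its underside.
- stapler: Bystander: black desk stapler 125 x 34 x 49 mm at the right end of the shelf, long side front to back. Origin at the centre of its underside.
- note_block: Bystander: pale block of notes 76 x 76 x 22 mm at the left end of the shelf. Origin at the centre of its underside.

How it is judged:
By the outcome, as a careful person would: the job done as asked, in the order asked, and still so for the second after the job is handed in, with the robot touching nothing.
It also fails if it takes over 38 s, if anything falls off the work surface, if the arm or the gripper's body presses on something with over 40 N, if the wrist force passes 120 N, or if a joint passes its speed limit or range.

## Working session

There is one attempt and no reset: what is moved stays moved. The work goes in short steps, Python scripts to look and compute and a shell command to move; the robot and the scene stay as the last step left them, time stands still between calls to the robot, and variables do not carry over. Pictures are saved under pics/ and viewed, and the job is handed in when it is done.

```bash
mkdir -p pics; ls
python3 - <<'E'
from cell import arm,eyes
import cv2,numpy as np
print(arm.observe())
for n in ("scene","side","wrist"):
    d=eyes.get_image(n); cv2.imwrite(f"pics/{n}0.png",d["frame"])
    print(n,{k:np.array(v).round(4).tolist() for k,v in d.items() if k!="frame"})
    if n!="wrist":
        R=cv2.Rodrigues(np.array(d["rvec"]))[0]; print("cam",(-R.T@np.array(d["tvec"]).ravel()).round(3))
E
```

```text
pics
{'clock': 0.0, 'joints': array([-1.32658917,  0.43523954,  0.02497745,  1.5740995 , -0.01159158,
        1.13400629, -0.07510683]), 'dq': array([-0.00184444,  0.00212107, -0.00261591, -0.00012104, -0.00123083,
        0.00150192,  0.00074256]), 'joint_efforts': array([ 5.42257239e-04, -6.67853737e+01,  9.85287689e-01, -3.14458680e+01,
       -6.05276437e-02,  4.32628265e-02,  1.66051382e-04]), 'position': array([0.21231914, 0.58728087, 0.22593382]), 'ee_rot': array([-5.42135409e-01, -3.09433581e+00,  2.51802833e-03]), 'force': array([-0.08286635,  0.87380096, -0.52773984]), 'ft_torque': array([0.03089298, 0.03220873, 0.02438651]), 'width': 0.99882116363414}
scene {'intrinsics': [[397.9646, 0.0, 318.4396], [0.0, 397.9646, 191.24], [0.0, 0.0, 1.0]], 'rvec': [2.2336, 1.0048, -0.4046], 'tvec': [-0.3883, -0.2354, 1.6456]}
cam [ 1.226 -0.538  1.059]
side {'intrinsics': [[428.4866, 0.0, 320.4178], [0.0, 428.4866, 196.6205], [0.0, 0.0, 1.0]], 'rvec': [2.1449, -0.6545, 0.3079], 'tvec': [-0.4878, 0.2888, 1.1194]}
cam [ 0.02  -0.869  0.905]
wrist {'intrinsics': [[306.6708, 0.0, 312.668], [0.0, 306.6708, 199.7148], [0.0, 0.0, 1.0]], 'T_tool_cam': [[-0.0, -0.9528, -0.3036, 0.0821], [1.0, 0.0003, -0.001, 0.0005], [0.001, -0.3036, 0.9528, -0.1585], [0.0, 0.0, 0.0, 1.0]]}
```

View pics/scene0.png

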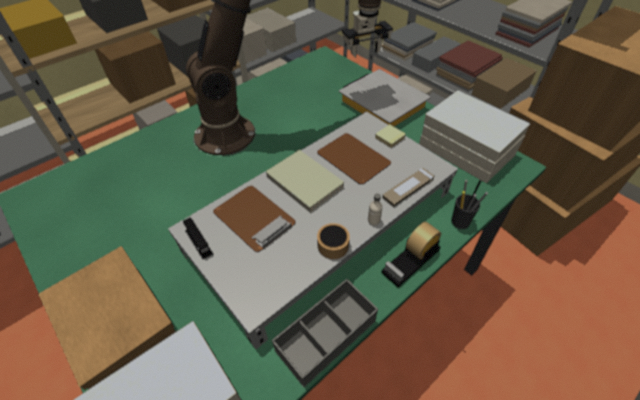

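View pics/side0.png

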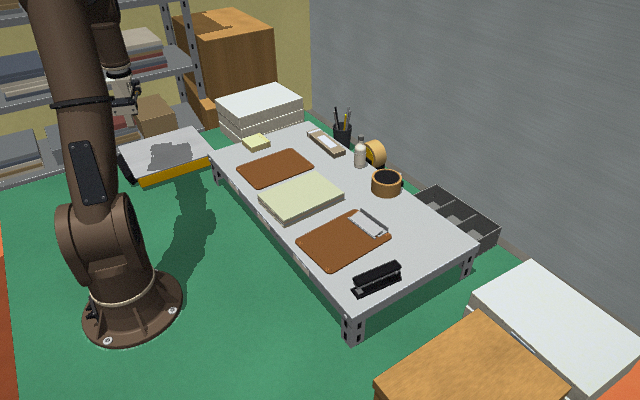

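View pics/wrist0.png

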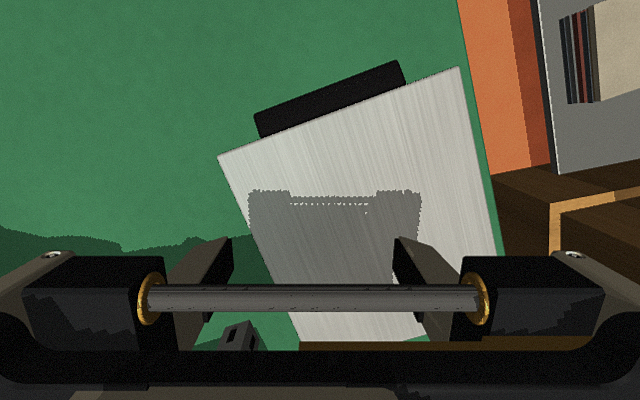

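The clipboard, with its clip, lies at the right of the shelf: scene (255,218), side (343,240). The stapler is to its right, the books to its left, and the tape roll behind and left of it. Next I'll measure the outlines.

```bash
cat > h.py <<'E'
import cv2,numpy as np
from cell import arm,eyes
def cast(d,uv,z,R=None,c=None):
    K=np.array(d["intrinsics"]); uv=np.atleast_2d(uv).astype(float)
    if R is None:
        Rw=cv2.Rodrigues(np.array(d["rvec"],float))[0]; t=np.array(d["tvec"],float).ravel(); R=Rw.T; c=-R@t
    r=np.c_[uv,np.ones(len(uv))]@np.linalg.inv(K).T@R.T
    return c+r*((z-c[2])/r[:,2])[:,None]
def proj(d,P):
    return cv2.projectPoints(np.atleast_2d(np.array(P,float)),np.array(d["rvec"],float),np.array(d["tvec"],float),np.array(d["intrinsics"],float),None)[0][:,0]
def brown(f):
    h=cv2.cvtColor(f,cv2.COLOR_BGR2HSV)
    return cv2.inRange(h,(5,110,60),(15,255,190))
E
python3 - <<'E'
from h import *
for n,(x0,y0,x1,y1),seed in (("scene",(150,100,480,300),(240,210)),("side",(200,110,490,350),(330,245))):
    d={"scene":None}; d=eyes.get_image(n); f=d["frame"]
    print(n,f[seed[1],seed[0]],cv2.cvtColor(f,cv2.COLOR_BGR2HSV)[seed[1],seed[0]])
    m=brown(f); k,l,s,c=cv2.connectedComponentsWithStats(m)
    for i in range(1,k):
        if s[i,4]>150: print(s[i],c[i].round(1))
    i=l[seed[1],seed[0]]
    cn=max(cv2.findContours((l==i).astype(np.uint8),0,1)[0],key=cv2.contourArea)
    ap=cv2.approxPolyDP(cn,4,True)[:,0]; print("poly",ap.tolist()); P=cast(d,ap,.124); print(P[:,:2].round(4).tolist())
    g=f.copy(); cv2.drawContours(g,[cn],-1,(255,0,0),1)
    cv2.imwrite(f"pics/{n}1.png",cv2.resize(g[y0:y1,x0:x1],None,fx=2.4,fy=2.4,interpolation=cv2.INTER_CUBIC)[:600,:800])
E
```

```text
scene [ 44  69 102] [ 13 145 102]
[316  38  28  17 216] [330.   45.4]
[441  41  61  34 696] [471.2  57. ]
[347  50  22  18 177] [357.5  59.2]
[166  90  24  19 264] [178.1  99.1]
[ 77 113  60  37 858] [106.8 130.9]
[ 318  134   72   49 1843] [353.8 158. ]
[  0 156  63  36 589] [ 29.8 173.1]
[ 214  187   81   64 2142] [249.1 214. ]
[  302   192   338   208 42560] [513.2 323.2]
[   0  241   82  159 7964] [ 28.9 338.8]
poly [[248, 187], [214, 211], [258, 250], [262, 248], [252, 234], [279, 214], [294, 221]]
[[0.4185, -0.1483], [0.4315, -0.2821], [0.6366, -0.2642], [0.6386, -0.2519], [0.5799, -0.2451], [0.5732, -0.1417], [0.6242, -0.1247]]
side [ 52  91 137] [ 14 158 137]
[ 236  148   78   42 1732] [273.8 168.1]
[ 295  210   96   64 2836] [338.1 243.1]
[   0  254   19  146 1637] [  6.  343.6]
poly [[390, 235], [374, 240], [346, 218], [358, 210], [295, 242], [332, 273]]
[[0.6367, -0.262], [0.5891, -0.253], [0.5813, -0.1391], [0.6307, -0.13], [0.4127, -0.1419], [0.431, -0.2861]]
```

```bash
cat >> h.py <<'E'
def fitboard(n,seed,d=None):
    d=d or eyes.get_image(n); m=brown(d["frame"]); k,l,s,c=cv2.connectedComponentsWithStats(m)
    cn=max(cv2.findContours((l==l[seed[1],seed[0]]).astype(np.uint8),0,1)[0],key=cv2.contourArea)
    P=cast(d,cn[:,0],.124)[:,:2].astype(np.float32)
    return d,P
def lines(P,c,yaw):
    # residual edge fits in approx board frame
    e=np.array([np.cos(yaw),np.sin(yaw)]); nn=np.array([-e[1],e[0]])
    q=np.c_[(P-c)@e,(P-c)@nn]
    out={}
    for name,msk in (("left",(abs(q[:,1]-.0775)<.012)&(abs(q[:,0]+.02)<.07)),("right",(abs(q[:,1]+.0775)<.012)&(abs(q[:,0]+.02)<.07)),("front",(abs(q[:,0]+.11)<.015)&(abs(q[:,1])<.055))):
        if msk.sum()<5: continue
        v=cv2.fitLine(P[msk],cv2.DIST_HUBER,0,.001,.001).ravel()
        a=np.arctan2(v[1],v[0]); a=a-np.pi/2 if name=="front" else a
        a=(a+np.pi/2)%np.pi-np.pi/2
        out[name]=(v[2:].round(4).tolist(),round(float(a),4),int(msk.sum()))
    return out
def shelfedge(d,y):
    # subpixel brightness profile along world x at height .12
    g=cv2.cvtColor(d["frame"],cv2.COLOR_BGR2HSV)[:,:,1].astype(np.float32)
    xs=np.arange(.33,.46,.0005); uv=proj(d,np.c_[xs,np.full_like(xs,y),np.full_like(xs,.12)]).astype(np.float32)
    p=cv2.remap(g,uv[:,0],uv[:,1],cv2.INTER_LINEAR).ravel()
    p=cv2.GaussianBlur(p[None],(1,0+9),0).ravel() if 0 else np.convolve(p,np.ones(5)/5,'same')
    i=np.argmin(np.gradient(p)[6:-6])+6
    return xs[i],p[[5,-6]]
E
python3 - <<'E'
from h import *
for n,s in (("scene",(240,210)),("side",(330,245))):
    d,P=fitboard(n,s)
    print(n,lines(P,np.array([.531,-.203]),.085))
    r=[(y,)+(shelfedge(d,y)) for y in np.arange(-.3,.36,.05)]
    print([(round(float(a),2),round(float(b),4)) for a,b,c in r]); print(r[3][2])
E
```

```text
scene {'left': ([0.506600022315979, -0.13230000436306], 0.0705, 28), 'right': ([0.5304999947547913, -0.27730000019073486], 0.0656, 29), 'front': ([0.4237000048160553, -0.211899995803833], 0.0634, 29)}
[(-0.3, 0.3905), (-0.25, 0.3895), (-0.2, 0.3895), (-0.15, 0.389), (-0.1, 0.388), (-0.05, 0.3865), (-0.0, 0.3855), (0.05, 0.3835), (0.1, 0.386), (0.15, 0.3865), (0.2, 0.3875), (0.25, 0.387), (0.3, 0.3865), (0.35, 0.386)]
[101.53398438 144.42578125]
side {'left': ([0.503600001335144, -0.1274999976158142], 0.0724, 40), 'right': ([0.5163000226020813, -0.2793999910354614], 0.0711, 41), 'front': ([0.41749998927116394, -0.22010000050067902], 0.0701, 28)}
[(-0.3, 0.3785), (-0.25, 0.3775), (-0.2, 0.378), (-0.15, 0.3775), (-0.1, 0.3785), (-0.05, 0.3765), (-0.0, 0.3775), (0.05, 0.3775), (0.1, 0.378), (0.15, 0.377), (0.2, 0.3775), (0.25, 0.3455), (0.3, 0.36), (0.35, 0.3755)]
[120.91210938 159.40234375]
```

View pics/scene1.png

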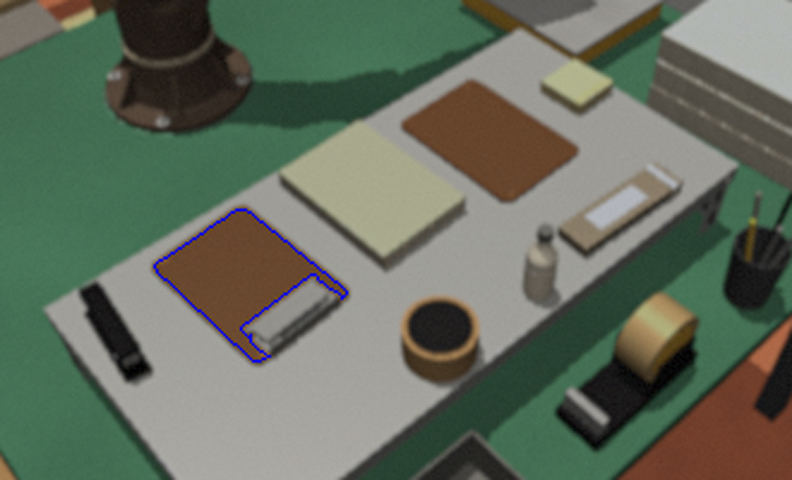

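View pics/side1.png

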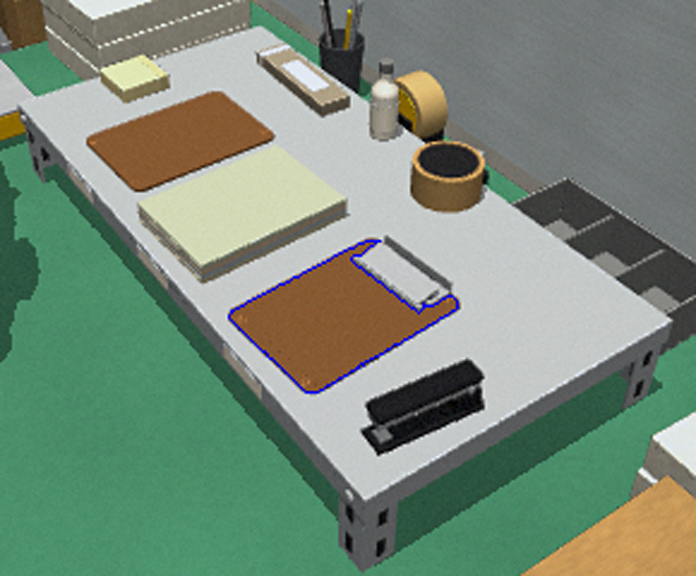

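Run:
```python
from h import *
for n in ("scene","side"):
    d=eyes.get_image(n); g=cv2.GaussianBlur(cv2.cvtColor(d["frame"],cv2.COLOR_BGR2GRAY),(0,0),.8).astype(np.float32)
    for y in (-.3,-.2,-.1,0,.1,.2,.3):
        xs=np.arange(.35,.412,.004); uv=proj(d,np.c_[xs,np.full_like(xs,y),np.full_like(xs,.12)]).astype(np.float32)
        print(n,y,cv2.remap(g,uv[:,0],uv[:,1],1).ravel().astype(int))
    E=np.array([[.387,y,.12] for y in(-.3,.3)])
# clip blobs / stapler / tape rear clearances
d=eyes.get_image("side"); 
for nm,uv,z in (("clip L top",(358.5,209),.14),("clip R top",(388,229),.14),("stapler L top",(363,276),.169),("stapler R",(402,261),.169),("tape bottom mid",(387,196),.12)): print(nm,cast(d,uv,z).round(3))
```

```text
scene -0.3 [ 97  97  97  97  98  98  97  98  98 103 115 134 148 156 158 158]
scene -0.2 [ 93  93  93  93  93  93  93  93  95 100 114 133 148 154 151 138]
scene -0.1 [ 93  93  93  92  93  93  93  93  95 102 117 135 148 155 157 157]
scene 0 [ 93  94  94  95  95  95  95  95  99 110 128 146 159 163 165 165]
scene 0.1 [ 55  55  56  56  56  55  55  55  62  74  99 124 143 152 155 156]
scene 0.2 [ 68  64  60  58  58  57  57  57  62  77  99 125 143 152 155 155]
scene 0.3 [ 91  88  82  75  70  63  58  55  61  73  96 121 139 151 155 155]
side -0.3 [115 117 100  71  69  68  70  78  86  89 102 165 199 201 200 200]
side -0.2 [117 116  95  70  69  69  71  88 120 131 134 173 200 200 200 199]
side -0.1 [119 118 105  77  71  72  73  79  85  87 110 171 201 201 201 200]
side 0 [120 121 108  80  72  71  73  89 117 128 150 189 201 201 201 199]
side 0.1 [118 116  99  75  71  71  73  81  86  90 116 178 201 200 200 201]
side 0.2 [116 113  94  72  68  68  73  93 118 130 143 185 202 200 200 200]
side 0.3 [115 114 107  93  87  88  85  81  85  91 121 172 198 199 199 199]
clip L top [[ 0.622 -0.142  0.14 ]]
clip R top [[ 0.635 -0.254  0.14 ]]
stapler L top [[ 0.46  -0.367  0.169]]
stapler R [[ 0.565 -0.381  0.169]]
tape bottom mid [[ 0.746 -0.123  0.12 ]]
```

Two-view results:

| Item | Value |
|---|---|
| Shelf front edge | x≈0.3915, square to world |
| Clipboard front middle | about (0.420, −0.205) |
| Clipboard yaw | ≈0.07 |
| Clip back face | about (0.6395, −0.190) |

The plan is to part-close the fingers to about 60 mm and come down behind the clip with the jaws along y. I'll then push about 79 mm towards the robot, and contact from both fingertips should square the board.

```bash
python3 -m inch '[[[0.35,0,0,0,-7],[0.35,0,0,0,-7],[0.35,0,0,0,-6]]]'; python3 -m inch '[[[0.35,-20,-35,0,0],[0.35,-20,-35,0,0],[0.35,-20,-35,0,0],[0.35,-20,-35,0,0],[0.35,-20,-35,0,0],[0.35,-20,-35,0,0],[0.35,-20,-35,0,0],[0.35,-20,-35,0,0],[0.35,-20,-35,0,0],[0.35,-20,-35,0,0]]]'
```

```text
clock: 0.8
position: [0.2123, 0.5878, 0.2268]
ee_rot: [-0.02, 3.141, -0.0]
force: [0.2, -1.0, -0.4]
width: 0.793
clock: 1.8
position: [0.4222, 0.2351, 0.2261]
ee_rot: [-0.045, 3.141, 0.009]
force: [0.6, 0.2, 0.4]
width: 0.648
```

```bash
python3 -m inch '[[[0.35,-22,-39,0,1.6],[0.35,-22,-39,0,0],[0.35,-22,-39,0,0],[0.35,-22,-39,0,0],[0.35,-22,-39,0,0],[0.35,-22,-39,0,0],[0.35,-22,-39,0,0],[0.35,-22,-39,0,0],[0.35,-22,-39,0,0],[0.35,-22,-39,0,0],[0.35,-22,-39,0,0]]]'
```

```text
clock: 2.9
position: [0.6744, -0.2103, 0.2264]
ee_rot: [-0.006, 3.134, 0.015]
force: [-0.5, 1.0, 0.4]
width: 0.65
```

```bash
python3 -m inch '[[[0.35,8,20,0,0.2],[0.35,0,0,20,0],[0.35,0,0,0,0]]]'
python3 - <<'E'
from h import *
from scipy.spatial.transform import Rotation as Ro
s=arm.observe(); print(s["position"],s["ee_rot"],s["width"])
for n in ("wrist","side"):
    d=eyes.get_image(n); cv2.imwrite(f"pics/{n}2.png",d["frame"])
E
```

```text
clock: 3.2
position: [0.667, -0.2011, 0.2035]
ee_rot: [0.018, 3.136, 0.005]
force: [-1.1, -0.6, -0.7]
width: 0.649
[ 0.66703562 -0.20108331  0.20348953] [0.01823554 3.13631998 0.00549172] 0.6485355545363162
```

View pics/wrist2.png

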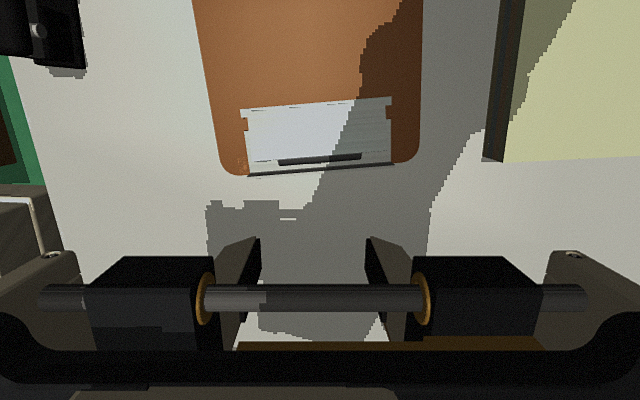

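View pics/side2.png

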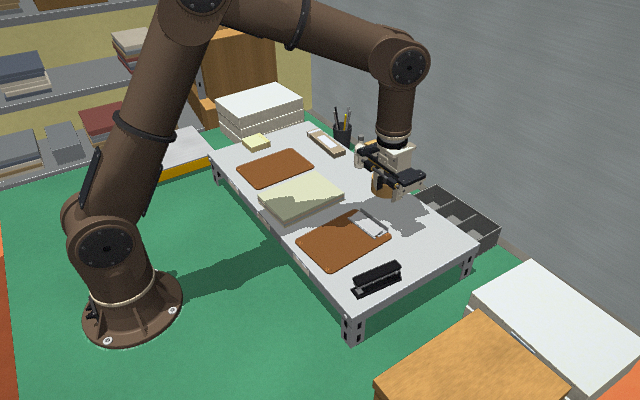

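The wrist view shows the clip's back edge from about (248,177) to (394,164), ahead of the fingers, with bare shelf between them. I'll cast these points to get positions.

```bash
cat >> h.py <<'E'
from scipy.spatial.transform import Rotation as Ro
def wcast(d,s,uv,z):
    R=Ro.from_rotvec(s["ee_rot"]).as_matrix(); T=np.array(d["T_tool_cam"])
    return cast(d,uv,z,R@T[:3,:3],s["position"]+R@T[:3,3])
E
python3 - <<'E'
from h import *
s=arm.observe(); d=eyes.get_image("wrist")
print(Ro.from_rotvec(s["ee_rot"]).as_matrix().round(3).tolist())
print(wcast(d,s,[(248,177),(394,164)],.124).round(4)); print(wcast(d,s,[(248,177),(394,164)],.140).round(4))
m=brown(d["frame"]); cn=max(cv2.findContours(m,0,2)[0],key=cv2.contourArea)
P=wcast(d,s,cn[:,0].astype(float),.124)
print(len(cn)); q=cn[:,0]
for lo in ((190,245),(400,430)):
    k=(q[:,0]>lo[0])&(q[:,0]<lo[1])&(q[:,1]>5)&(q[:,1]<140); v=cv2.fitLine(P[k][:,:2].astype(np.float32),2,0,.001,.001).ravel(); print(k.sum(),v, v[1]/v[0])
E
```

```text
[[-1.0, 0.01, 0.01], [0.01, 1.0, 0.004], [-0.01, 0.004, -1.0]]
[[ 0.6446 -0.2516  0.124 ]
 [ 0.6352 -0.1347  0.124 ]]
[[ 0.6406 -0.2481  0.14  ]
 [ 0.6319 -0.139   0.14  ]]
257
75 [ 0.97233737  0.2335809   0.574826   -0.2714317 ] 0.2402262
73 [ 0.99780744  0.06618366  0.5696169  -0.12236845] 0.06632909
```

```bash
python3 -m inch '[[[0.35,2,4,20,-0.6],[0.35,0,0,20,0],[0.35,0,0,15,0],[0.35,0,0,10,0],[0.35,0,0,0,0]]]'
```

```text
clock: 3.85
position: [0.6714, -0.1946, 0.1465]
ee_rot: [-0.006, 3.121, 0.004]
force: [0.5, 0.2, 0.0]
width: 0.652
```

```bash
python3 -m inch '[[[0.35,5,-2,10,0],[0.35,2,0,6,0],[0.35,0,0,3,0],[0.35,0,0,0,0]]]'
```

```text
clock: 4.25
position: [0.665, -0.1972, 0.1276]
ee_rot: [-0.006, 3.119, 0.003]
force: [-0.3, -0.2, -0.2]
width: 0.649
```

```bash
python3 -m inch '[[[0.35,5,0,0,0],[0.35,5,0,0,0],[0.35,5,0,0,0],[0.35,5,0,0,0],[0.35,5,0,0,0],[0.35,5,0,0,0]]]';  python3 - <<'E'
from h import *
s=arm.observe(); print(s["position"],Ro.from_rotvec(s["ee_rot"]).as_matrix().round(4).tolist(),s["force"])
for n in ("wrist","side"):
    d=eyes.get_image(n); cv2.imwrite(f"pics/{n}3.png",d["frame"])
E
```

```text
clock: 4.85
position: [0.6339, -0.1977, 0.1283]
ee_rot: [-0.006, 3.116, 0.002]
force: [0.2, -0.8, -0.8]
width: 0.653
[ 0.6338623  -0.19770389  0.12825042] [[-0.9997, -0.004, 0.0254], [-0.004, 1.0, 0.001], [-0.0254, 0.0009, -0.9997]] [ 0.18654728 -0.84627536 -0.83629607]
```

View pics/wrist3.png

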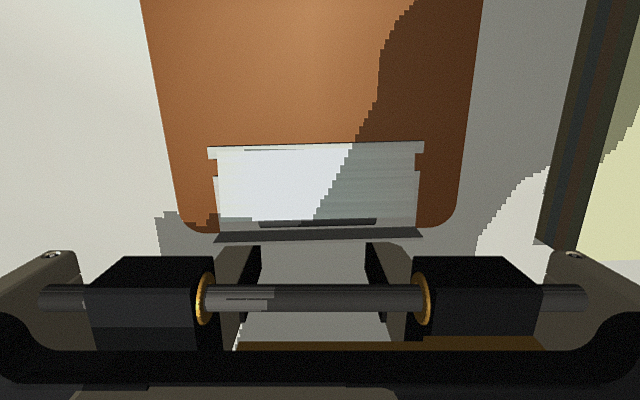

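View pics/side3.png

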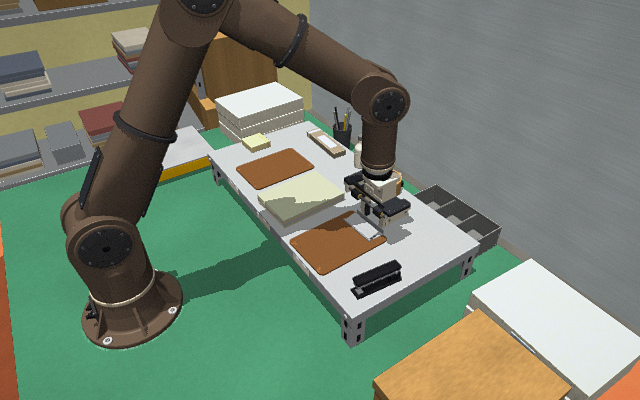

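The board is being pushed and has nearly squared: the clip's back runs (215,240)–(422,236). I'll keep going.

```bash
python3 -m inch '[[[0.35,5,0,0.3,0],[0.35,5,0,0.3,0],[0.35,5,0,0.3,0],[0.35,5,0,0.3,0],[0.35,5,0,0.3,0],[0.35,5,0,0.3,0],[0.35,5,0,0.3,0],[0.35,5,0,0.3,0],[0.35,3,0,0,0],[0.35,2,0,0,0],[0.35,0,0,0,0]]]';  python3 - <<'E'
from h import *
s=arm.observe(); print(s["position"],Ro.from_rotvec(s["ee_rot"]).as_matrix().round(4).tolist(),s["force"])
w=eyes.get_image("wrist"); cv2.imwrite("pics/wrist4.png",w["frame"])
for n in ("scene","side"):
    d=eyes.get_image(n); cv2.imwrite(f"pics/{n}4.png",d["frame"])
    m=brown(d["frame"]); k,l,st,c=cv2.connectedComponentsWithStats(m)
    p=proj(d,[.40,-.2,.124])[0].astype(int); print(n,p,st[l[p[1],p[0]]])
    d,P=fitboard(n,p,d); q=P[(P[:,1]>-.27)&(P[:,1]<-.14)]
    print(lines(P,np.array([P[:,0].min()+.11,-.203]),0.01))
E
```

```text
clock: 6.05
position: [0.5864, -0.198, 0.1256]
ee_rot: [-0.006, 3.113, 0.001]
force: [1.6, -0.5, 1.4]
width: 0.652
[ 0.58637827 -0.19801236  0.125621  ] [[-0.9996, -0.0039, 0.029], [-0.0039, 1.0, 0.0006], [-0.029, 0.0005, -0.9996]] [ 1.55155125 -0.47211177  1.43086703]
scene [231 191] [207 177  37  60 792]
{'right': ([0.4489000141620636, -0.27129998803138733], 0.0116, 26), 'front': ([0.36250001192092896, -0.2046000063419342], -0.0011, 30)}
side [302 257] [ 274  217   99   65 3005]
{'left': ([0.44359999895095825, -0.12020000070333481], 0.0103, 44), 'right': ([0.4366999864578247, -0.2728999853134155], 0.0022, 47), 'front': ([0.3562999963760376, -0.21130000054836273], 0.0035, 27)}
```

```bash
python3 -c "
import cv2,numpy as np
a=cv2.imread('pics/scene4.png')[120:320,120:420];b=cv2.imread('pics/side4.png')[150:350,230:530]
cv2.imwrite('pics/both4.png',cv2.resize(np.vstack([np.hstack([a,b])]),None,fx=1.33,fy=1.33))"
```

```text
(no output)
```

View pics/both4.png

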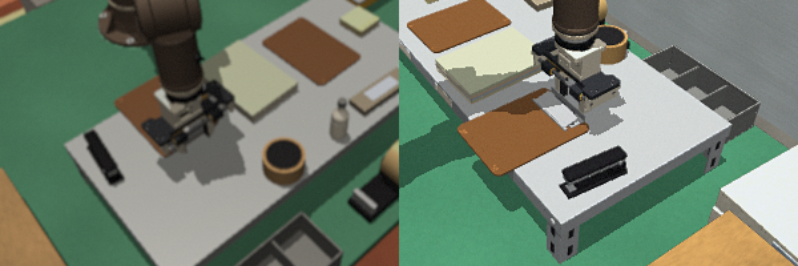

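View pics/wrist4.png

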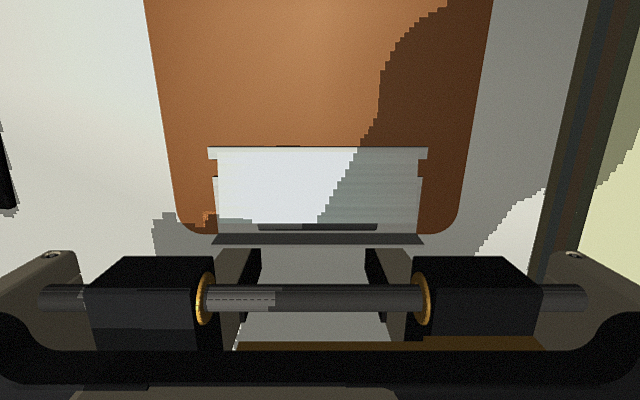

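The board is square to within 0.01 rad and the overhang is about 34 mm. It needs another 16 mm.

```bash
python3 -m inch '[[[0.35,4,0,0,0],[0.35,4,0,0,0],[0.35,4,0,0,0],[0.35,3,0,0,0],[0.35,1,0,0,0],[0.35,0,0,0,0]]]'
```

```text
clock: 6.8
position: [0.5697, -0.198, 0.1251]
ee_rot: [-0.007, 3.112, 0.001]
force: [1.4, 0.3, 0.2]
width: 0.653
```

```bash
python3 -m inch '[[[0.35,-6,0,0,0],[0.35,-10,0,0,0],[0.35,-6,0,-10,0],[0.35,0,0,-25,0],[0.35,0,0,-40,0],[0.35,0,0,-45,0],[0.35,0,30,-30,0],[0.35,-5,45,-20,0],[0.35,-5,45,0,0],[0.35,0,45,0,0],[0.35,0,45,0,0],[0.35,0,40,0,0]]]';  python3 - <<'E'
from h import *
for n in ("scene","side"):
    d=eyes.get_image(n); cv2.imwrite(f"pics/{n}5.png",d["frame"])
    p=proj(d,[.40,-.2,.124])[0].astype(int)
    d,P=fitboard(n,p,d)
    print(n,lines(P,np.array([P[:,0].min()+.11,-.203]),0.01))
    g=cv2.GaussianBlur(cv2.cvtColor(d["frame"],cv2.COLOR_BGR2GRAY),(0,0),.8).astype(np.float32); g=cv2.cvtColor(d["frame"],cv2.COLOR_BGR2HSV)[:,:,0].astype(np.float32)
    xs=np.arange(.326,.358,.002)
    for y in(-.25,-.2,-.15):
        uv=proj(d,np.c_[xs,np.full_like(xs,y),np.full_like(xs,.124)]).astype(np.float32); print(y,cv2.remap(g,uv[:,0],uv[:,1],1).ravel().astype(int))
E
```

```text
clock: 8.0
position: [0.6022, 0.0524, 0.309]
ee_rot: [0.016, 3.111, -0.005]
force: [0.7, 0.2, 0.2]
width: 0.647
scene {'left': ([0.42820000648498535, -0.1251000016927719], 0.0028, 26), 'right': ([0.4496999979019165, -0.27129998803138733], 0.0044, 27), 'front': ([0.3458999991416931, -0.1923000067472458], -0.0031, 29)}
-0.25 [70 70 70 70 67 63 53 39 26 17 14 13 12 12 12 12]
-0.2 [71 71 71 70 68 63 49 36 23 17 14 13 13 13 13 13]
-0.15 [71 70 70 70 66 58 49 35 24 16 13 12 12 12 12 12]
side {'left': ([0.4262000024318695, -0.12039999663829803], -0.0007, 45), 'right': ([0.42489999532699585, -0.27300000190734863], 0.0074, 46), 'front': ([0.33970001339912415, -0.20550000667572021], 0.0035, 28)}
-0.25 [74 73 74 74 75 66 37 12 13 13 14 14 14 14 14 13]
-0.2 [74 74 74 73 74 70 48 18 13 13 13 13 13 14 14 13]
-0.15 [74 74 74 74 73 64 37 12 13 14 13 13 13 13 13 14]
```

View pics/scene5.png

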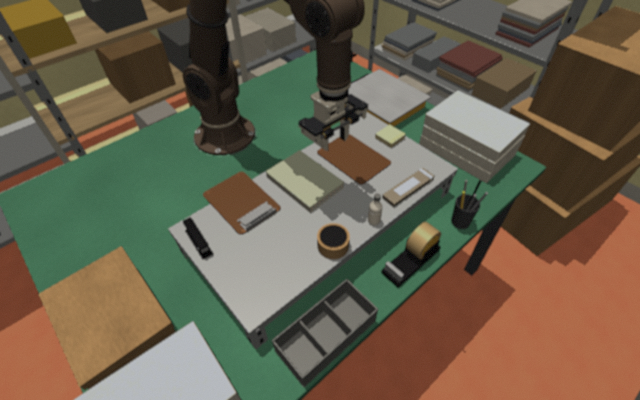

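View pics/side5.png

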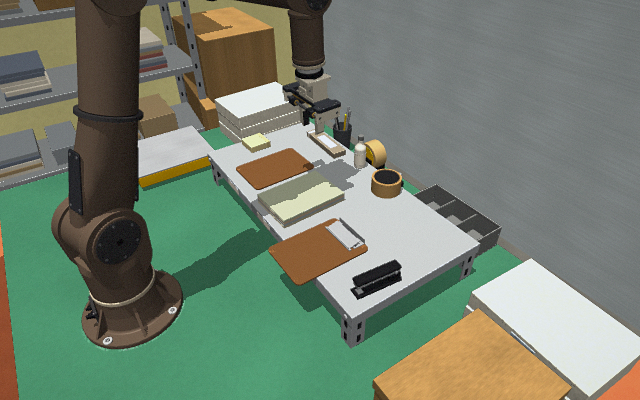

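In both views the clipboard overhangs the edge and is square: front corners at scene (205,195) and (240,172), side (270,252) and (302,282). The other items are at the same pixels as before, and the arm is clear at z≈0.31. I'll hand it in.

Run:
```python
from cell import workorder
print(workorder.sign_off())
```

```text
the job is handed in; nothing more can be done
None
```

The clipboard now sticks out about 51–54 mm past the shelf's front edge, square to it, and the job is handed in. I pushed the back of the clip towards the robot with both fingertips, part-closed. I then backed off and lifted the gripper clear, to a height of about 0.31 m. The last clock reading was 8.0 s.

- **Overhang:** the scene camera gives about 51.5 mm, the fingertip position about 51 mm and the side camera about 54 mm. The 2–3 mm disagreement is about the size of the 2 mm calibration error.
- **Squareness:** the fitted edges lie between −0.003 and +0.007 rad of square, averaging about 0.002 rad.
- **Force:** the readings I took during the push stayed below about 2.5 N.
- **Other items:** they looked unmoved when I compared the before and after pictures by eye. I did not measure their positions.

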